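# Move the red sensor clip onto the copper coupon

## Task

Squeeze the red spring clip open by its handles, take it off the white parking rail, and let it close on the top edge of the upright copper coupon, near the middle of that edge, so that it stays clamped there, upright and square to the sheet. Leave the blue clip where it is and do not use the grey steel coupon.

Things in the scene. Friction and masses are not known exactly. Their poses are not given: they have to be found in the camera images.
- red_clip: Spring clip with red handles, 84 mm tall, 36 mm wide along y, about 70 g, upright, clamped on a white rail. Origin: midway between the jaw tips, its lowest point; z up to the handles; x: the way jaws open and handles are squeezed. Handles 50 to 84 mm above the origin splay to 57 mm over the outsides; squeeze along x at 65 to 75 mm, to the stop at 27 mm: about 10 N, so grip with 20 to 30 N.
- red_clip_l (a joint): Turn of one handle with its jaw about the pivot 36 mm above the jaw tips (the other turns alike): 0 closed on the rail or a coupon (both 4 mm thick), 0.28 rad at the stop, when the jaw tips stand 21 mm apart; the spring shuts it when let go. Jaw pads: lowest 9 mm, 20 mm wide. An edge can enter 29 mm deep. The rail enters 15 mm: lift the open clip 30 mm to clear it.
- copper_coupon: Copper-coloured upright sheet, 60 mm long, 4 mm thick, in a grey holder 50 x 70 x 14 mm, fixed to the bench. Origin: centre of the holder's underside; z up, y along the sheet, x across it. The middle of its free top edge is 90 mm straight above the origin. A like holder with a grey steel sheet stands near. Beyond both is a tall hardness tester: bring the clip across on the robot's side of it.
- blue_clip: Clip of the same shape, size and frame as the red one, with blue handles, clamped on the same rail 66 mm from it (centre to centre). To be left alone. A tall press stands to the right of the rail.
Not all that is in view belongs to the job. What is shaped like the red_clip but pink is not meant.

How it is judged:
By the outcome, as a careful person would: the job done as asked, in the order asked, and still so for the second after the job is handed in, with the robot touching nothing.
It also fails if it takes over 42 s, if anything falls off the work surface, if the arm or the gripper's body presses on something with over 40 N, if the wrist force passes 120 N, or if a joint passes its speed limit or range.

## Robot

A 7-joint arm with a two-finger parallel gripper is mounted at the origin on a cart in front of the work surface, level with it; the furniture and walls round the work are solid. World frame = base frame: x ahead of the robot, y to its left, z up, the work surface at z = 0. Lengths are in m, angles in rad, forces in N, time in s.
With the tool pointing down it reaches from about 0.425 to 0.925 m from the base axis. Payload 6.8 kg.
Tool frame: the origin (TCP) lies on the mounting face of the last link; the fingertips stand 173 mm ahead of it and the grasp point (between the pads) lies 155 mm ahead of it; z points along the fingers, y is the line along which they close (so a half turn about z gives the same grasp; the last joint's range is limited). The gripper opens to 85 mm and grips with 20 to 120 N. Pads are 22 mm wide; open, the fingers measure 114 mm over their backs; the gripper's body (76 mm by 85 mm) begins 54 mm behind the grasp point. The pads swing forward as they close: fully open they stand 13 mm farther back than shut.
Start: joints at [1.068, 0.477, 0.022, 1.555, -0.011, 1.109, -0.083], TCP at [0.26, -0.623, 0.405] pointing down, gripper open.
Joint ranges: [-2.96, 2.96], [-0.34, 2.1], [-1.41, 1.46], [0.24, 2.44], [-1.37, 4.51], [0.17, 1.92], [-2.96, 2.96]. Speed limits (rad/s): [2.39, 2.39, 3.14, 3.14, 3.14, 3.14, 3.14].

## Interface

Orientations are given as a rotation vector (axis times angle).
In Python, from bench import r gives the robot as it stands.
- The arm moves only by the tool carry_out, never from a script. Its argument "moves" is a list of rows, each a list of 5 numbers: the shift along the tool's x, y, z in m, then the turn about the tool's z in rad, then the finger opening in m, from 0 to 0.0854. In form: [[dx, dy, dz, roll, claw], ...]. A call has exactly 8 rows; each row is the pose to reach, as a shift and turn from the pose commanded when the call began, along the tool's axes at that moment; what a row does not reach only later rows make up. A row lasts 1/10 s, in which the tool goes at most 50 mm and 8.59 degrees, less where a joint would pass 70% of its speed; a pose out of reach is approached as far as the arm can. A call with a gripper value outside its range is refused whole. The fingers move at their own pace and stop on an object; "force" is the grip in N (left out, the last holds). Time passes only in rows, so rows that repeat a pose let the fingers close, or fill a call up. It gives the time, the measured TCP pose, the force, the opening and the grip force at its end, in the units of the state.
- r.get_obs(): the state, without advancing time (a new reading comes with each control period).
- r.grab_frame(name): name is "side" or "top"; returns the picture (420x560x3 uint8, red, green, blue); there is no depth.
- r.calibration(name): a dict with "fx", "fy", "cx", "cy" (pixels), "k1" (the pictures are not rectified: a ray, as slopes to the right and down, at radius r is drawn at 1 + k1 r^2 times it, then the intrinsics apply), "rvec" (rotation vector, rad) and "tvec" (3), from world to camera coordinates, as OpenCV has them. Camera axes: x right, y down, z forward; pixel columns grow to the right and rows downward; lengths in m; the calibration is good to about 2 mm. A picture is of the moment at which its call begins. calibration takes no time and is no camera call.
- r.hand_in(): hands the job in; it is judged then, once.
The state is a dict: "clock": time; "joints": joint angles; "qvel": joint speeds; "tau": joint torques, N m; "tcp_pos": TCP position; "orientation": TCP orientation; "contact_force": force on the tool from outside, world axes, zero at the start; "moment": the same for the moment, N m; "grip_width": finger opening in m; "gripper_force": force on a finger pad.
Only numpy, scipy, OpenCV 4.12 (cv2) and the standard library are available. Lean on these libraries where they do the work, as an engineer would, in place of code of your own. Each camera call takes 0.05 s, during which the arm holds its last target. There are 200 camera calls.

## Working session

There is one attempt and no reset: what is moved stays moved. The work goes in short steps, Python scripts to look and compute and a tool call to move; the robot and the scene stay as the last step left them, time stands still between calls to the robot, and variables do not carry over. Pictures are saved under pics/ and viewed, at most 10 in all, crops included, and the job is handed in when it is done.

Besides the shell and the picture viewer there is one more tool, called after "Emit:" as name([rows], argument=value, ...), one row to a line, values as JSON. carry_out: Moves the arm, as the interface text tells. Its arguments: {"type":"object","properties":{"moves":{"type":"array","items":{"type":"array","items":{"type":"number"}}},"force":{"type":"number"}},"required":["moves"]}

```bash
mkdir -p pics; cat > h.py <<'E'
from bench import r
import cv2, numpy as np
def save(n,f):
    im=r.grab_frame(n); cv2.imwrite(f,im[:,:,::-1]); return im
E
python3 - <<'E'
from h import *
save('side','pics/s0.png');save('top','pics/t0.png')
for n in('side','top'):
    c=r.calibration(n);print(c); R=cv2.Rodrigues(np.array(c['rvec']))[0];print(-R.T@np.array(c['tvec']))
o=r.get_obs();print(o)
E
```

```text
{'fx': 495.16990414451965, 'fy': 495.16990414451965, 'cx': 278.22914928362655, 'cy': 207.2158861663624, 'k1': -0.017721913211293055, 'rvec': array([ 0.24817278, -2.79975707,  1.28598046]), 'tvec': array([0.45143362, 0.08183547, 0.93584044])}
[0.34981808 0.72374942 0.66340091]
{'fx': 495.18806159492374, 'fy': 495.18806159492374, 'cx': 275.1839945898624, 'cy': 209.59370913006072, 'k1': -0.1363631559024181, 'rvec': array([ 2.18437228, -2.03843329,  0.20809609]), 'tvec': array([0.00667949, 0.4632949 , 0.9876435 ])}
[0.25457657 0.02575252 1.06049707]
{'clock': 0.1, 'joints': array([ 1.06791516,  0.47773717,  0.02233553,  1.55633454, -0.0115007 ,
        1.10929768, -0.08309318]), 'qvel': array([ 0.00228281, -0.00234007,  0.00153654, -0.00352633, -0.00057261,
       -0.00026007,  0.00111509]), 'tau': array([ 4.01970494e-03, -5.97762394e+01,  1.61338180e+00, -2.81957370e+01,
        1.27904001e-02,  4.98540496e-03,  1.98874363e-05]), 'tcp_pos': array([ 0.25952988, -0.62285148,  0.40381695]), 'orientation': array([-3.07901892e+00, -6.15840779e-01,  6.85566701e-04]), 'contact_force': array([-0.73726205, -0.90897808, -0.16266313]), 'moment': array([-0.01585043,  0.03231742, -0.01010406]), 'gripper_force': 0.0, 'grip_width': 0.08535748881572296}
```

View pics/s0.png

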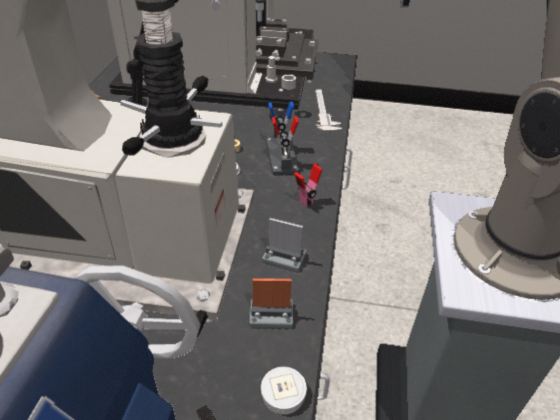

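View pics/t0.png

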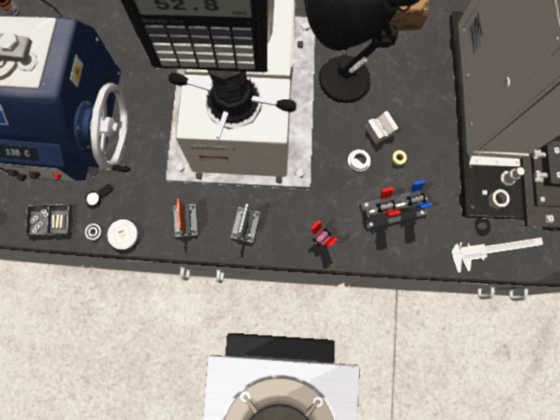

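```bash
python3 - <<'E'
import cv2,numpy as np
t=cv2.imread('pics/t0.png');s=cv2.imread('pics/s0.png')
a=cv2.resize(t[170:260,300:440],None,fx=5.6,fy=5.6,interpolation=cv2.INTER_CUBIC)
cv2.imwrite('pics/t0c.png',a)
b=cv2.resize(s[90:215,250:345],None,fx=4.8,fy=4.8,interpolation=cv2.INTER_CUBIC)
c=cv2.resize(t[190:260,160:230],None,fx=4.8,fy=4.8,interpolation=cv2.INTER_CUBIC)
o=np.zeros((600,800,3),np.uint8);o[:b.shape[0],:b.shape[1]]=b;o[:336,460:460+336]=c
cv2.imwrite('pics/s0c.png',o)
E
```

```text
(no output)
```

View pics/t0c.png

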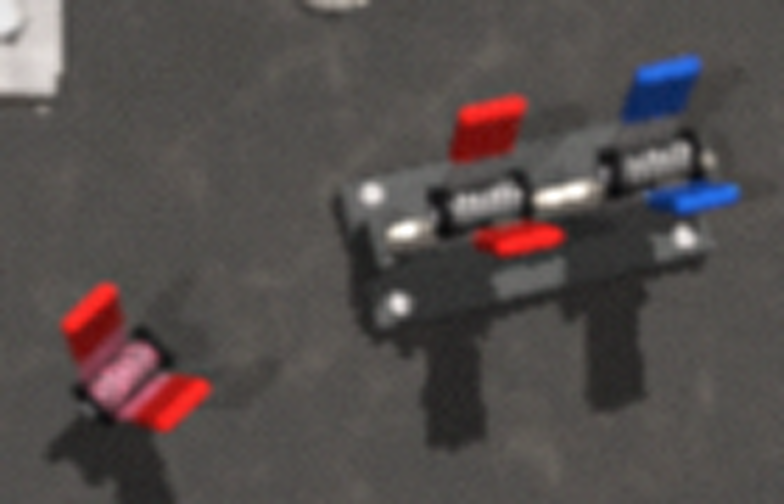

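View pics/s0c.png

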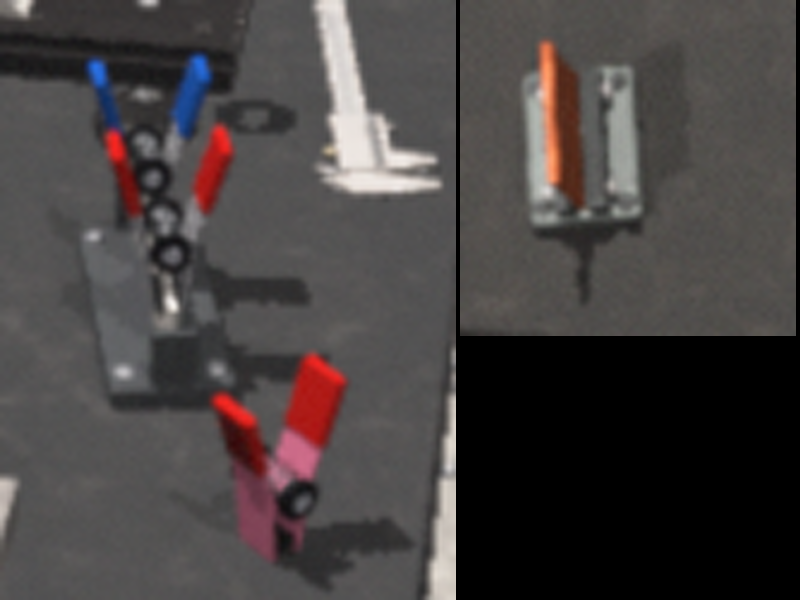

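```bash
cat >> h.py <<'E'
def ray(n,uv):
    c=r.calibration(n);R=cv2.Rodrigues(np.array(c['rvec']))[0]
    K=np.array([[c['fx'],0,c['cx']],[0,c['fy'],c['cy']],[0,0,1]])
    p=cv2.undistortPoints(np.array([[uv]],float),K,np.array([c['k1'],0,0,0]))[0,0]
    d=R.T@np.array([p[0],p[1],1]);return -R.T@np.array(c['tvec']),d/np.linalg.norm(d)
def tri(ut,us):
    (a,d),(b,e)=ray('top',ut),ray('side',us)
    t=np.linalg.lstsq(np.c_[d,-e],b-a,rcond=None)[0];p,q=a+t[0]*d,b+t[1]*e
    return (p+q)/2,np.linalg.norm(p-q)
def atz(n,uv,z):
    o,d=ray(n,uv);return o+d*(z-o[2])/d[2]
def proj(n,P):
    c=r.calibration(n);K=np.array([[c['fx'],0,c['cx']],[0,c['fy'],c['cy']],[0,0,1]])
    return cv2.projectPoints(np.array(P,float).reshape(-1,3),np.array(c['rvec']),np.array(c['tvec']),K,np.array([c['k1'],0,0,0]))[0][:,0]
E
python3 - <<'E'
from h import *
np.set_printoptions(precision=4,suppress=True)
T=lambda x,y:(300+x/5.6-.4,170+y/5.6-.4); S=lambda x,y:(250+x/4.8-.4,90+y/4.8-.4)
C=lambda x,y:(160+(x-460)/4.8-.4,190+y/4.8-.4)
print('axle',*tri(T(482,202),S(167,235)))
print('axle+y',*tri(T(440,213),S(171,254)))
print('far tip',*tri(T(490,105),S(116,136)))
print('near tip',*tri(T(522,236),S(221,131)))
print('blue far',*tri(T(665,67),S(99,65)),'blue near',*tri(T(695,193),S(200,60)))
print('cop top far',*tri(C(547,45),(253,279)));print('cop top near',*tri(C(554,182),(291,279.5)))
for p in((547,45),(554,182)):print(atz('top',C(*p),.09))
for p in((253,279),(291,279.5)):print(atz('side',p,.09))
o=r.get_obs();print(cv2.Rodrigues(o['orientation'])[0])
E
```

```text
axle [ 0.4792 -0.1881  0.0697] 0.003633687348741711
axle+y [ 0.4744 -0.1726  0.0698] 0.0026691978524527303
far tip [ 0.5018 -0.1784  0.1243] 0.0033310619428110026
near tip [ 0.4563 -0.1905  0.1249] 0.0020356179405728856
blue far [ 0.5207 -0.2411  0.1232] 0.0030619922094448646 blue near [ 0.4753 -0.2516  0.1252] 0.00313622792294982
cop top far [0.4601 0.2362 0.0889] 0.0025517906016124282
cop top near [0.4026 0.2269 0.0892] 0.001578560583550592
[0.4612 0.236  0.09  ]
[0.4032 0.2267 0.09  ]
[0.4586 0.2374 0.09  ]
[0.4017 0.2278 0.09  ]
[[ 0.9231  0.3846 -0.0007]
 [ 0.3846 -0.9231  0.0015]
 [-0.0001 -0.0016 -1.    ]]
```

Emit:
carry_out([
  [0.015,-0.016,0,-0.06,0.0854],
  [0.043,-0.046,0,-0.2,0.0854],
  [0.075,-0.08,0,-0.34,0.0854],
  [0.107,-0.114,0,-0.48,0.0854],
  [0.139,-0.148,0,-0.62,0.0854],
  [0.171,-0.182,0,-0.76,0.0854],
  [0.2,-0.212,0,-0.9,0.0854],
  [0.215,-0.228,0,-1.0,0.0854],
], force=25)

```text
clock: 0.9
tcp_pos: [0.3716, -0.3262, 0.4046]
orientation: [-2.398, -2.029, -0.001]
contact_force: [0.1, 0.2, 0.7]
grip_width: 0.0854
gripper_force: 0.0
```

```bash
cat >> h.py <<'E'
def goto(P,yaw,what=''):
    o=r.get_obs();R=cv2.Rodrigues(o['orientation'])[0]
    d=R.T@(np.array(P)-o['tcp_pos']);y=np.arctan2(R[1,1],R[0,1])
    roll=-(np.deg2rad(yaw)-y);roll=(roll+np.pi/2)%np.pi-np.pi/2
    print(what,'shift',d.round(4),'roll',round(roll,4),'tilt',R[2].round(4),'w',round(o['grip_width'],4),'gf',o['gripper_force'],'F',o['contact_force'].round(1),'j',o['joints'].round(2),'t',o['clock'])
E
python3 -c "
from h import *
goto([.479,-.187,.36],16.5)"
```

```text
shift [0.155  0.0829 0.0447] roll -0.4544 tilt [ 1.e-03 -2.e-04 -1.e+00] w 0.0854 gf 0.0 F [0.1 0.2 0.7] j [ 0.86  0.2  -0.3   1.96  0.07  0.99  0.36] t 0.9
```

Emit:
carry_out([
  [0.02,0.011,0,-0.08,0.0854],
  [0.055,0.03,0,-0.2,0.0854],
  [0.09,0.048,0.01,-0.32,0.0854],
  [0.125,0.067,0.02,-0.42,0.0854],
  [0.148,0.079,0.035,-0.455,0.0854],
  [0.155,0.083,0.045,-0.455,0.0854],
  [0.155,0.083,0.045,-0.455,0.0854],
  [0.155,0.083,0.045,-0.455,0.0854],
])

```text
clock: 1.7
tcp_pos: [0.4789, -0.1931, 0.3595]
orientation: [-1.893, -2.506, 0.001]
contact_force: [-0.3, -0.2, 0.4]
grip_width: 0.0858
gripper_force: 0.0
```

```bash
python3 - <<'E'
from h import *
goto([.479,-.187,.265],16.5)
s=save('side','pics/s1.png');t=save('top','pics/t1.png')
a=cv2.resize(s[30:190,210:370],None,fx=3.6,fy=3.6,interpolation=2)[:,:,::-1]
cv2.imwrite('pics/s1c.png',a)
E
```

```text
shift [0.0059 0.0019 0.0945] roll -0.0111 tilt [-0.     -0.0011 -1.    ] w 0.0858 gf 0.0 F [-0.3 -0.2  0.4] j [ 0.64  0.3  -0.45  1.95  0.17  0.92  0.38] t 1.7
```

View pics/s1c.png

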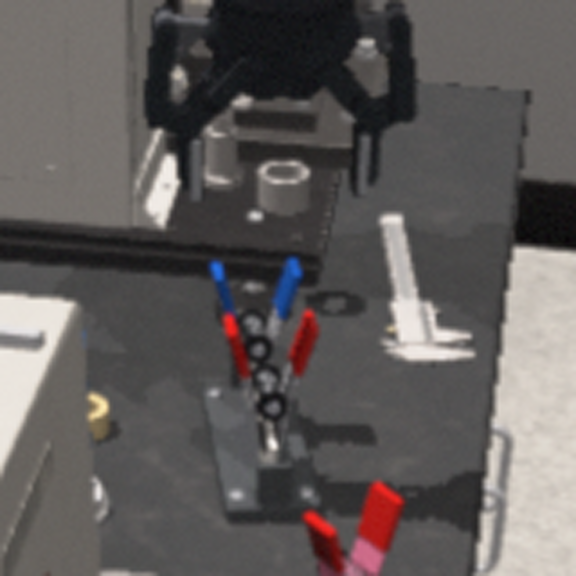

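Emit:
carry_out([
  [0.006,0.002,0.01,-0.011,0.0854],
  [0.006,0.002,0.03,-0.011,0.0854],
  [0.006,0.002,0.05,-0.011,0.0854],
  [0.006,0.002,0.07,-0.011,0.0854],
  [0.006,0.002,0.085,-0.011,0.0854],
  [0.006,0.002,0.095,-0.011,0.0854],
  [0.006,0.002,0.095,-0.011,0.0854],
  [0.006,0.002,0.095,-0.011,0.0854],
])

```text
clock: 2.6
tcp_pos: [0.4796, -0.1856, 0.265]
orientation: [1.877, 2.519, 0.0]
contact_force: [-0.5, -0.5, 0.6]
grip_width: 0.0853
gripper_force: 0.0
```

```bash
python3 - <<'E'
from h import *
goto([.479,-.187,.265],16.5)
s=save('side','pics/s2.png');t=save('top','pics/t2.png')
a=cv2.resize(s[60:180,230:350],None,fx=4.8,fy=4.8,interpolation=2)[:,:,::-1]
cv2.imwrite('pics/s2c.png',a)
E
```

```text
shift [-0.0011 -0.001   0.    ] roll 0.0019 tilt [-2.e-04  3.e-04 -1.e+00] w 0.0853 gf 0.0 F [-0.5 -0.5  0.6] j [ 0.59  0.44 -0.42  2.03  0.26  0.72  0.3 ] t 2.6
```

View pics/s2c.png

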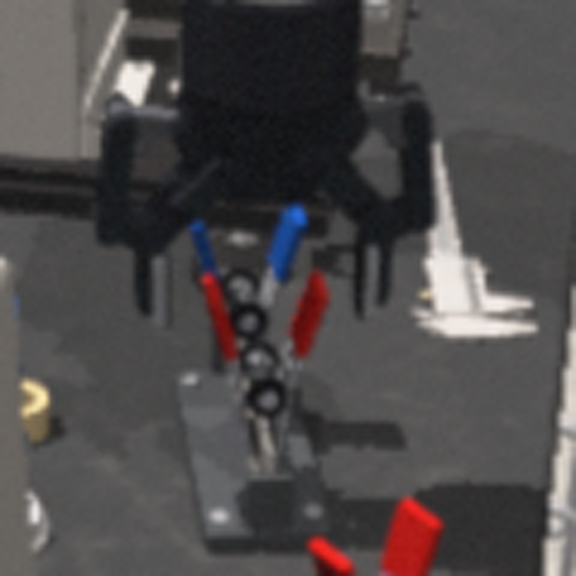

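Emit:
carry_out([
  [0,0,0,0,0.07],
  [0,0,0,0,0.055],
  [0,0,0,0,0.045],
  [0,0,0,0,0.035],
  [0,0,0,0,0.02],
  [0,0,0,0,0.02],
  [0,0,0,0,0.02],
  [0,0,0,0,0.02],
], force=25)

```text
clock: 3.5
tcp_pos: [0.4795, -0.1856, 0.2647]
orientation: [-1.877, -2.519, 0.0]
contact_force: [-0.2, 0.6, -0.7]
grip_width: 0.0259
gripper_force: 28.6
```

```bash
python3 - <<'E'
from h import *
goto([.479,-.187,.265],16.5)
s=save('side','pics/s3.png');t=save('top','pics/t3.png')
a=cv2.resize(s[60:180,230:350],None,fx=4.8,fy=4.8,interpolation=2)[:,:,::-1]
cv2.imwrite('pics/s3c.png',a)
E
```

```text
shift [-0.0012 -0.0009 -0.0003] roll 0.002 tilt [ 0. -0. -1.] w 0.0259 gf 28.563267588615417 F [-0.2  0.6 -0.7] j [ 0.59  0.44 -0.42  2.03  0.26  0.72  0.3 ] t 3.5
```

Emit:
carry_out([
  [0,0,-0.005,0,0.02],
  [0,0,-0.015,0,0.02],
  [0,0,-0.027,0,0.02],
  [0,0,-0.042,0,0.02],
  [0,0,-0.06,0,0.02],
  [0,0,-0.08,0,0.02],
  [0,0,-0.095,0,0.02],
  [0,0,-0.1,0,0.02],
])

```text
clock: 4.4
tcp_pos: [0.4801, -0.1856, 0.3674]
orientation: [1.875, 2.516, 0.002]
contact_force: [0.7, -0.6, -0.8]
grip_width: 0.0256
gripper_force: 28.6
```

```bash
python3 - <<'E'
from h import *
goto([.431,.022,.365],60,'via');goto([.4313,.2316,.365],99.2,'goal')
s=save('side','pics/s4.png');t=save('top','pics/t4.png')
a=cv2.resize(s[30:190,210:370],None,fx=3.7,fy=3.7,interpolation=2)[:,:,::-1]
cv2.imwrite('pics/s4c.png',a)
E
```

```text
via shift [0.2129 0.0123 0.0019] roll -0.7573 tilt [-0.0026  0.0032 -1.    ] w 0.0256 gf 28.606065809726715 F [ 0.7 -0.6 -0.8] j [ 0.64  0.29 -0.46  1.95  0.16  0.93  0.39] t 4.4
goal shift [0.4137 0.0725 0.0016] roll -1.4414 tilt [-0.0026  0.0032 -1.    ] w 0.0256 gf 28.606065809726715 F [ 0.7 -0.6 -0.8] j [ 0.64  0.29 -0.46  1.95  0.16  0.93  0.39] t 4.4
```

View pics/s4c.png

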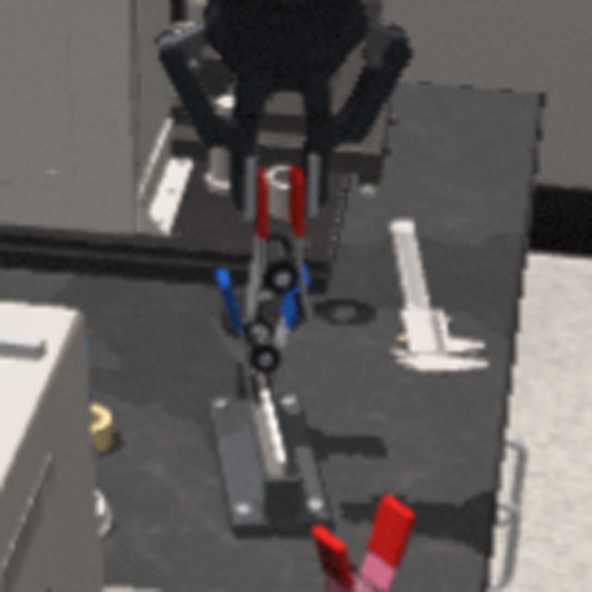

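Emit:
carry_out([
  [0.008,0,0,-0.04,0.02],
  [0.03,0.001,0,-0.12,0.02],
  [0.062,0.002,0,-0.24,0.02],
  [0.1,0.003,0,-0.37,0.02],
  [0.138,0.004,0,-0.5,0.02],
  [0.17,0.005,0,-0.62,0.02],
  [0.197,0.006,0,-0.71,0.02],
  [0.213,0.007,0,-0.757,0.02],
])

```text
clock: 5.3
tcp_pos: [0.424, 0.0228, 0.3641]
orientation: [-0.802, -3.036, 0.0]
contact_force: [0.7, -0.9, -0.7]
grip_width: 0.0256
gripper_force: 28.6
```

```bash
python3 - <<'E'
from h import *
goto([.4313,.2316,.365],99.2,'goal')
E
```

```text
goal shift [ 0.0968  0.1851 -0.0009] roll -0.6773 tilt [ 1.4e-03 -6.0e-04 -1.0e+00] w 0.0256 gf 28.593521118164062 F [ 0.7 -0.9 -0.7] j [ 0.48  0.18 -0.74  2.13  0.15  0.89  0.71] t 5.3
```

Emit:
carry_out([
  [0.004,0.008,0,-0.04,0.02],
  [0.014,0.027,0,-0.12,0.02],
  [0.03,0.057,0,-0.23,0.02],
  [0.047,0.09,0,-0.35,0.02],
  [0.064,0.122,0,-0.47,0.02],
  [0.08,0.153,0,-0.57,0.02],
  [0.092,0.176,0,-0.65,0.02],
  [0.097,0.185,0,-0.677,0.02],
])

```text
clock: 6.1
tcp_pos: [0.434, 0.2323, 0.3648]
orientation: [-0.25, 3.132, 0.004]
contact_force: [-0.4, -0.6, -1.7]
grip_width: 0.0259
gripper_force: 28.6
```

Emit:
carry_out([
  [0,0,0,0,0.02],
  [0,0,0,0,0.02],
  [0,0,0,0,0.02],
  [0,0,0,0,0.02],
  [0,0,0,0,0.02],
  [0,0,0,0,0.02],
  [0,0,0,0,0.02],
  [0,0,0,0,0.02],
])

```text
clock: 6.9
tcp_pos: [0.4339, 0.2292, 0.3648]
orientation: [-0.24, 3.132, -0.0]
contact_force: [0.6, -0.2, -0.5]
grip_width: 0.0257
gripper_force: 28.6
```

```bash
python3 - <<'E'
from h import *
goto([.4313,.2316,.30],99.2,'goal')
s=save('side','pics/s5.png')[:,:,::-1];t=save('top','pics/t5.png')[:,:,::-1]
a=cv2.resize(s[160:340,200:340],None,fx=3.3,fy=3.3,interpolation=2)
b=cv2.resize(t[150:270,130:230],None,fx=3.3,fy=3.3,interpolation=2)
o=np.zeros((600,800,3),np.uint8);o[:a.shape[0],:a.shape[1]]=a;o[:b.shape[0],465:465+b.shape[1]]=b
cv2.imwrite('pics/s5c.png',o)
E
```

```text
goal shift [0.0022 0.0028 0.0648] roll -0.0075 tilt [-1.e-04 -1.e-04 -1.e+00] w 0.0257 gf 28.56549561023712 F [ 0.6 -0.2 -0.5] j [ 0.15  0.35 -0.91  1.98  0.34  0.97  0.8 ] t 6.9
```

View pics/s5c.png

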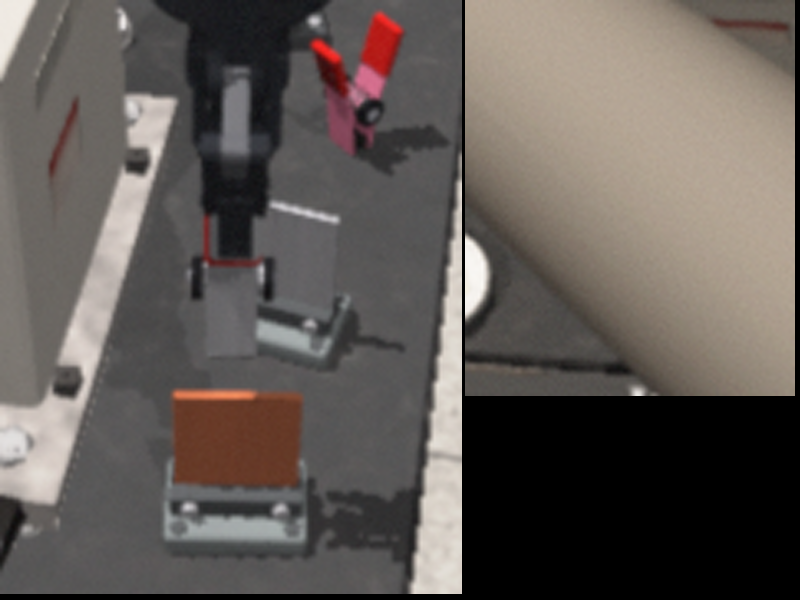

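```bash
python3 - <<'E'
from h import *
a=np.deg2rad(99.2);cx=np.array([np.cos(a),np.sin(a),0]);cy=np.array([-cx[1],cx[0],0])
o=np.array([.4339,.2292,.1397]); z=np.array([0,0,1])
for n,P in dict(axp=o+.036*z+.018*cy,axm=o+.036*z-.018*cy,jaw=o+.0125*cx,jl=o+.0125*cx+.01*cy).items():
    u=proj('side',P)[0];print(n,u.round(1),((u-[200,160])*3.3+1).round(0))
for p in((173,393),(301,395)):print(atz('side',(200+p[0]/3.3-.4,160+p[1]/3.3-.4),.09))
print(atz('side',(200+231/3.3-.4,160+278/3.3-.4),.176),atz('side',(200+231/3.3-.4,160+355/3.3-.4),.140))
E
```

```text
axp [283.3 237.1] [276. 255.]
axm [257.8 236.6] [192. 254.]
jaw [270.2 260.9] [232. 334.]
jl [277.1 261. ] [255. 334.]
[0.46015503 0.23708763 0.09      ]
[0.40204897 0.2274121  0.09      ]
[0.43271153 0.24343325 0.176     ] [0.43045116 0.2539223  0.14      ]
```

```bash
python3 - <<'E'
from h import *
def zaty(uv,y):
    o,d=ray('side',uv);return (o+d*(y-o[1])/d[1]).round(4)
print('s0',zaty((250+171/4.8-.4,90+254/4.8-.4),-.170),zaty((250+221/4.8-.4,90+131/4.8-.4),-.1905),'top s0 axle', atz('top',(300+482/5.6-.4,170+202/5.6-.4),.076))
print('s4 axle',zaty((210+282/3.7-.4,30+276/3.7-.4),-.168),'tips',zaty((210+263/3.7-.4,30+170/3.7-.4),-.187))
print('now axle',zaty((200+231/3.3-.4,160+278/3.3-.4),.2292),'jaw',zaty((200+231/3.3-.4,160+355/3.3-.4),.2430))
s=cv2.imread('pics/s3.png');cv2.imwrite('pics/x.png',s)
E
```

```text
s0 [ 0.4728 -0.17    0.0712] [ 0.4553 -0.1905  0.1247] top s0 axle [ 0.4796175  -0.18683412  0.076     ]
s4 axle [ 0.4741 -0.168   0.165 ] tips [ 0.4891 -0.187   0.2172]
now axle [0.4352 0.2292 0.1616] jaw [0.4323 0.243  0.1278]
```

View pics/s3c.png

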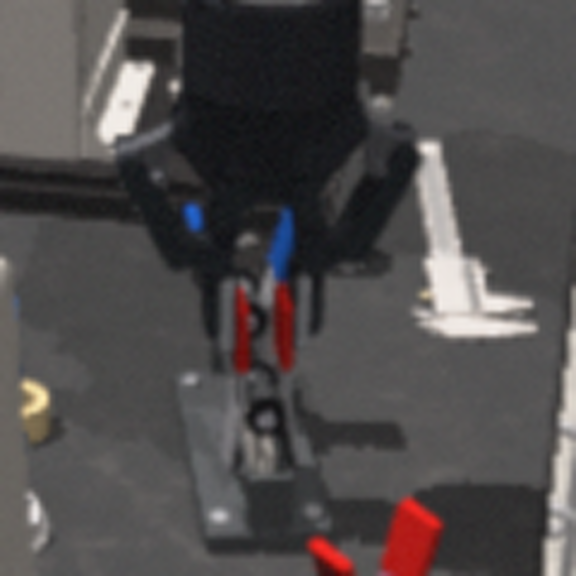

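Emit:
carry_out([
  [0.001,0.001,0,-0.005,0.02],
  [0.002,0.003,0.003,-0.007,0.02],
  [0.002,0.003,0.01,-0.007,0.02],
  [0.002,0.003,0.016,-0.007,0.02],
  [0.002,0.003,0.02,-0.007,0.02],
  [0.002,0.003,0.022,-0.007,0.02],
  [0.002,0.003,0.022,-0.007,0.02],
  [0.002,0.003,0.022,-0.007,0.02],
])

```text
clock: 7.8
tcp_pos: [0.4315, 0.232, 0.3428]
orientation: [-0.251, 3.131, 0.0]
contact_force: [0.2, -0.0, -0.3]
grip_width: 0.0263
gripper_force: 28.6
```

```bash
python3 - <<'E'
from h import *
goto([.4313,.232,.31],99.2,'goal')
s=save('side','pics/s6.png')[:,:,::-1]
cv2.imwrite('pics/s6c.png',cv2.resize(s[220:320,230:330],None,fx=5.5,fy=5.5,interpolation=2))
E
```

```text
goal shift [0.0002 0.     0.0328] roll -0.0003 tilt [-1.e-04  1.e-04 -1.e+00] w 0.0263 gf 28.576373755931854 F [ 0.2 -0.  -0.3] j [ 0.12  0.38 -0.89  2.01  0.37  0.92  0.77] t 7.8
```

View pics/s6c.png

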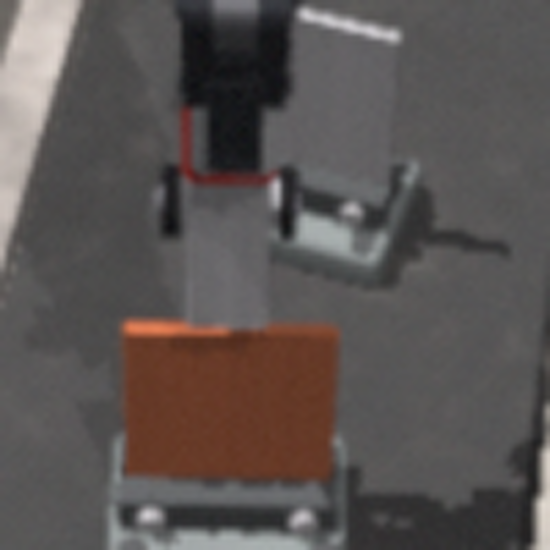

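The picture shows the jaw bottom (228,328) centred over the copper edge (122–338, mean 230) and well aligned, so I'm lowering it.

Emit:
carry_out([
  [0,0,0.003,0,0.02],
  [0,0,0.009,0,0.02],
  [0,0,0.015,0,0.02],
  [0,0,0.021,0,0.02],
  [0,0,0.027,0,0.02],
  [0,0,0.032,0,0.02],
  [0,0,0.033,0,0.02],
  [0,0,0.033,0,0.02],
])

```text
clock: 8.65
tcp_pos: [0.4314, 0.232, 0.3095]
orientation: [0.252, -3.131, 0.0]
contact_force: [-0.2, 0.2, 0.1]
grip_width: 0.026
gripper_force: 28.6
```

```bash
python3 - <<'E'
from h import *
goto([.4313,.232,.31],99.2,'goal')
s=save('side','pics/s7.png')[:,:,::-1]
cv2.imwrite('pics/s7c.png',cv2.resize(s[220:320,230:330],None,fx=5.5,fy=5.5,interpolation=2))
E
```

```text
goal shift [ 0.0001  0.0001 -0.0005] roll -0.0003 tilt [ 4.e-04 -0.e+00 -1.e+00] w 0.026 gf 28.57644349336624 F [-0.2  0.2  0.1] j [ 0.09  0.43 -0.86  2.04  0.43  0.86  0.72] t 8.65
```

View pics/s7c.png

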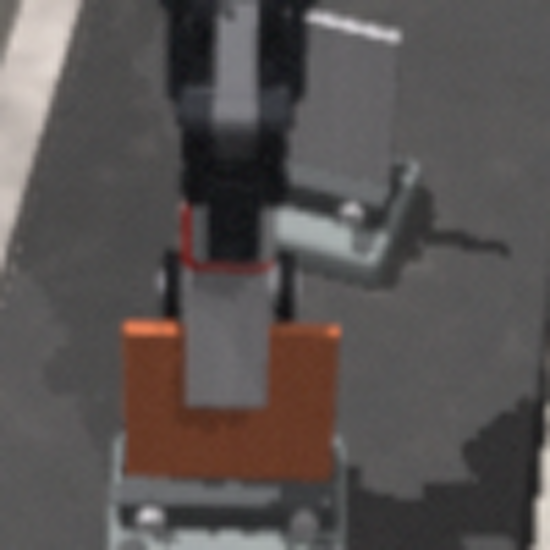

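Emit:
carry_out([
  [0,0,0,0,0.03],
  [0,0,0,0,0.036],
  [0,0,0,0,0.042],
  [0,0,0,0,0.048],
  [0,0,0,0,0.054],
  [0,0,0,0,0.06],
  [0,0,0,0,0.075],
  [0,0,0,0,0.0854],
])

```text
clock: 9.5
tcp_pos: [0.4315, 0.2319, 0.3097]
orientation: [-0.251, 3.131, -0.0]
contact_force: [-0.2, 0.6, 0.7]
grip_width: 0.0848
gripper_force: 0.0
```

Emit:
carry_out([
  [0,0,0,0,0.0854],
  [0,0,0,0,0.0854],
  [0,0,0,0,0.0854],
  [0,0,-0.01,0,0.0854],
  [0,0,-0.03,0,0.0854],
  [0,0,-0.06,0,0.0854],
  [0,0,-0.09,0,0.0854],
  [0,0,-0.11,0,0.0854],
])

```text
clock: 10.3
tcp_pos: [0.4314, 0.2325, 0.4224]
orientation: [-0.252, 3.129, 0.001]
contact_force: [0.4, -0.3, 0.3]
grip_width: 0.0852
gripper_force: 0.0
```

Emit:
carry_out([
  [0,0,-0.01,0,0.0854],
  [0,0,-0.02,0,0.0854],
  [0,0,-0.03,0,0.0854],
  [0,0,-0.03,0,0.0854],
  [0,0,-0.03,0,0.0854],
  [0,0,-0.03,0,0.0854],
  [0,0,-0.03,0,0.0854],
  [0,0,-0.03,0,0.0854],
])

```text
clock: 11.1
tcp_pos: [0.4314, 0.2319, 0.4493]
orientation: [0.252, -3.131, 0.0]
contact_force: [-0.3, -0.8, 1.6]
grip_width: 0.0854
gripper_force: 0.0
```

```bash
python3 - <<'E'
from h import *
goto([.4313,.232,.45],99.2,'now')
s=save('side','pics/s8.png').astype(int)
R,G,B=s[...,0],s[...,1],s[...,2]
m=(R>140)&(G<50)&(B<60); m[:210]=0; m[:,:220]=0; m[330:]=0;m[:,330:]=0
n,l,st,ce=cv2.connectedComponentsWithStats(m.astype(np.uint8))
print('red',st[1:].tolist(),ce[1:].round(1).tolist())
a=np.deg2rad(99.2);cx=np.array([np.cos(a),np.sin(a),0]);cy=np.array([-cx[1],cx[0],0]);z=np.array([0,0,1])
for oz in(.072,.076):
    o=np.array([.4313,.232,oz])
    P=[o+sx*.0275*cx+.084*z+sy*.0125*cy for sx in(1,-1) for sy in(1,-1)]+[o+.036*z+.018*cy,o+.036*z-.018*cy,o+.004*cx]
    print(oz,proj('side',P).round(1).tolist())
# downsampled char maps around the clip: r=red k=black g=grey o=copper
for y in range(212,312,3):
    row=''
    for x in range(245,300):
        p=s[y,x];row+= 'R' if p[0]>130 and p[1]<60 and p[2]<70 else 'o' if p[0]>p[2]+40 else 'k' if p.max()<45 else '#' if p.min()>90 else '.'
    print(y,row)
E
```

```text
now shift [ 0.      0.0001 -0.0007] roll -0.0002 tilt [ 8.e-04 -1.e-04 -1.e+00] w 0.0854 gf 0.0 F [-0.3 -0.8  1.6] j [ 0.22  0.25 -0.96  1.88  0.22  1.13  0.91] t 11.1
red [[264, 233, 16, 20, 294], [263, 257, 16, 3, 39]] [[271.0, 242.6], [271.0, 258.2]]
0.072 [[280.5, 262.6], [262.6, 262.3], [280.7, 235.1], [263.7, 234.8], [283.5, 271.1], [259.4, 270.6], [271.1, 288.6]]
0.076 [[280.6, 260.7], [262.6, 260.3], [280.7, 233.2], [263.7, 232.8], [283.6, 269.3], [259.4, 268.8], [271.2, 286.9]]
212 ###....................................................
215 ##.....................................................
218 #......................##########......................
221 .......###..............#######################....#...
224 ......##..........#.....###############################
227 .........#..............###############################
230 ........................###############################
233 ........#..........oRRRRRRRRRRRRRRo.###################
236 ...........#.......RRRRRRRRRRRRRRRRo###################
239 ..........###......RRRRRRRRRRRRRRRR.###################
242 ....
[... 731 characters left out ...]
oooo....................................
281 .......oooooooooooo...............ooooooooooooo........
284 ........oooooooooo................oooooooooooo.........
287 ........ooooooooooo...............oooooooooooo.........
290 ........oooooooooooooooooooooooooooooooooooooo.........
293 ........oooooooooooooooooooooooooooooooooooooo.........
296 ........ooooooooooooooooooooooooooooooooooooo..........
299 ......##ooooooooooooooooooooooooooooooooooooo.##.......
302 .....###ooooooooooooooooooooooooooooooooooooo.##.......
305 .....##.ooooooooooooooooooooooooooooooooooooo..#.......
308 ....##################....###..........................
311 ....###....###...............######....................
```

The handles, axle and jaw sit within about 1–3 px of an upright, centred clip with its jaws about 15 mm down the sheet, and the gripper is clear, so I'm handing in.

```bash
python3 -c "
from bench import r
print(r.hand_in())"
```

```text
the job is handed in; nothing more can be done
None
```

The red clip is clamped upright and centred on the copper coupon's top edge, and I handed the job in at about 11 s with the gripper clear; I viewed 11 pictures, one over the limit of 10.

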